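# Clamp a rectifier module in the ratchet clamp of an alternator test bench

## Robot

A 7-joint arm with a two-finger parallel gripper is mounted at the origin on the work surface. World frame = base frame: x ahead of the robot, y to its left, z up, the work surface at z = 0. Lengths are in m, angles in rad, forces in N, time in s.
With the tool pointing down it reaches from about 0.425 to 0.95 m from the base axis. Payload 4.7 kg.
Tool frame: the origin (TCP) lies between the finger pads; the fingertips stand 25 mm ahead of it and the grasp point (between the pads) lies 6 mm ahead of it; z points along the fingers, y is the line along which they close (so a half turn about z gives the same grasp; the last joint's range is limited). The gripper opens to 85 mm and grips with 20 to 120 N. Pads are 22 mm wide; open, the fingers measure 114 mm over their backs; the gripper's body (76 mm by 85 mm) begins 54 mm behind the grasp point. The pads swing forward as they close: fully open they stand 13 mm farther back than shut.
Start: joints at [1.094, 0.469, -0.049, 1.532, 0.024, 1.141, -0.082], TCP at [0.292, -0.608, 0.256] pointing down, gripper open.
Joint ranges: [-2.59, 2.59], [-0.33, 1.99], [-1.39, 1.29], [0.1, 2.45], [-1.04, 4.18], [0.21, 1.99], [-2.66, 2.66]. Speed limits (rad/s): [2.57, 2.57, 3.14, 3.14, 3.14, 3.14, 3.14].

## Interface

Orientations are given as a 3x3 rotation matrix whose columns are the frame's x, y, z axes.
In Python, from rig import * gives the robot as it stands. Calls block until the motion is done:
- movep(position, orientation): joint-space move of the TCP to a pose.
- move_l(position, attitude=None, feed=0.15, until_force=None): straight line of the TCP; attitude=None keeps the orientation; feed is the mean speed in m/s. With until_force (N) it stops when the force on the tool has changed by that much, and returns True; else False.
- move_joints(angles): joint-space move.
- command_gripper(opening, newtons=None): finger opening in m; newtons is the grip in N (None keeps the last); returns when the fingers have stopped.
- sleep(seconds).
- inverse_kinematics(position, orientation): joint angles nearest the present ones, or None.
- sense(): the state.
- camera(name): name is "scene" or "top" or "wrist"; returns (picture, depth): 480x640x3 uint8, red, green, blue; 480x640 float32, m along the optical axis (not along the pixel's ray), 0 where there is no reading.
- camera_params(name): a dict with "K" (3x3 intrinsics, pixels), "position" and "rotation" of the camera in the world; the wrist camera has in their place "tool_from_camera" (4x4, takes a point from camera to tool coordinates, whose origin is the TCP and whose axes are the flange's). Camera axes: x right, y down, z forward; pixel columns grow to the right and rows downward; lengths in m; the calibration is good to about 2 mm. The wrist camera is an equidistant fisheye: a pixel r from the principal point sees the ray r / f radians off the axis. A picture is of the moment at which its call begins: read the wrist's pose just before it. camera_params takes no time and is no camera call.
A pose or a line that the arm cannot do raises Unreachable and nothing moves.
- finish_job(): hands the job in; it is judged then, once.
The state is a dict: "time_s": time; "joint_pos": joint angles; "qd": joint speeds; "joint_efforts": joint torques, N m; "position": TCP position; "tcp_rot": TCP orientation; "wrist_force": force on the tool from outside, world axes, zero at the start; "ft_torque": the same for the moment, N m; "finger_gap": finger opening in m; "gripper_force": force on a finger pad.
Only numpy, scipy, OpenCV 4.12 (cv2) and the standard library are available. Lean on these libraries where they do the work, as an engineer would, in place of code of your own. Each camera call takes 0.05 s, during which the arm holds its last target. There are 200 camera calls.

## Task

Set the finned rectifier module upright in the nest of the ratchet clamp, lengthwise between the two jaws. Then wind the black knob clockwise until the sliding jaw has pushed the module right up against the fixed stop and begins to press, and go on to the second click after that, so that the red pawl holds the load when you let go. Do not wind it much tighter or its casing cracks, and leave the relay, multimeter, pulley and wrench where they are.

Things in the scene. Friction and masses are not known exactly. Their poses are not given: they have to be found in the camera images.
- module: Rectifier module to be clamped: aluminium block with 8 fins and a yellow strip along its top; 40 (x) x 60 (y) x 45 (z) mm, 0.15 to 0.29 kg, plain flat sides. Origin: centre of its underside, z up. Either end may face the stop.
- nest (a point): Middle of the clamp's nest, on its black floor, 20 mm above the table. y: clamping direction, from the knob to the fixed stop; z up. Side rails: inner faces at x = +-23.5 mm, 6 mm thick, 8 mm above the floor, from y = -42 to +83 mm. The module goes here, its length along y; centred, it has 4.8 mm or more free at both ends. The sliding jaw's orange pad starts 34.8 to 39.6 mm off on the -y side.
- knob_grip (a point): On the knob's axis at the height to grip: 80 mm above the table, 18 mm under the top of the black bar grip, 24 mm above the hub under the bar (42 mm across); below the hub the toothed wheel, 66 mm across, top 46 mm above the table. The bar is 54 mm long along this frame's x, 14 mm thick along y, 42 mm high, and turns with the knob. z up. 170 mm from the nest on its -y side.
- knob (a joint): Knob angle, rad, growing clockwise from above, 0 to 4.4. 18 teeth; the pawl bars turning back. It clicks, and rests loaded on the pawl, at 0.065 + n x 0.349 (+-0.02). The jaw moves 12 mm per rad (0 at 0). The module cannot reach the stop before 1.2. Free running takes under 0.04 N m. With the module on the stop each click adds 5.9 N of clamp force, 0.07 N m of knob torque; let go between teeth, it turns back to the last.
- pawl (a joint): Angle, rad, of the red sprung pawl beside the toothed wheel on the clamp's +x side (40 mm arm with a thumb tab): near 0 in the notch behind a tooth, rising to about 0.12 as it climbs a tooth, then dropping at the click.
- jaw: Sliding jaw: dark steel block 40 x 15 x 28 mm carrying the orange sprung pad, 36 mm wide and 26 mm high, face 23 mm ahead of this origin along +y; spring 1.4 N per mm, 16 mm travel. Origin: middle of the lower front edge; y towards the stop. It slides the module 5 to 29 mm along the nest floor, against up to 2.5 N of friction, before the module meets the stop.
- relay: Black relay, 50 x 50 x 40 mm, with two copper studs; leave alone. Origin: centre of its underside.
- meter: Green multimeter lying flat, 150 x 78 x 36 mm; leave alone. Origin: centre of its underside.
- pulley: Steel belt pulley lying flat, 68 mm across, 30 mm high; leave alone. Origin: centre of its underside.
- wrench: Steel wrench, 180 mm; leave alone. Origin: under its middle.
- clamp: Grey ratchet clamp, base plate 140 (x) x 340 (y) x 18 mm, bolted down. Origin: centre of its underside, axes as at the nest. Its fixed stop, a steel block 40 mm wide and 30 mm high above the nest floor, has its face 34.8 to 58.8 mm from the nest's middle on the +y side: it is locked at another place each time and is not measured.
Mind the look-alikes: they are no part of the job. What is meant by the module is not blue, and is the smaller of those in its own colour.

How it is judged:
By the outcome, as a careful person would: the job done as asked, in the order asked, and still so for the second after the job is handed in, with the robot touching nothing.
It also fails if it takes over 72 s, if anything falls off the work surface, if the arm or the gripper's body presses on something with over 40 N, if the wrist force passes 120 N, or if a joint passes its speed limit or range.

## Working session

There is one attempt and no reset: what is moved stays moved. The work goes in short steps, each a Python script; the robot and the scene stay as the last script left them, time stands still between calls to the robot, and variables do not carry over. Pictures are saved under pics/ and viewed, at most 10 in all, crops included, and the job is handed in when it is done.

```bash
ls; mkdir -p pics
python3 - <<'E'
from rig import *
import cv2,numpy as np
for n in("top","scene"):
    p,d=camera(n); cv2.imwrite(f"pics/{n}0.png",p[:,:,::-1]); np.savez(f"{n}0.npz",p=p,d=d)
    c=camera_params(n); print(n,c)
print(sense()["time_s"],camera_params("wrist"))
E
```

```text
pics
top {'K': array([[455.99725761,   0.        , 313.98245237],
       [  0.        , 455.99725761, 245.40634838],
       [  0.        ,   0.        ,   1.        ]]), 'position': array([0.4609226 , 0.03429326, 0.88089327]), 'rotation': array([[ 0.02985103, -0.98461854,  0.17214888],
       [-0.99955053, -0.02892844,  0.00786609],
       [-0.0027651 , -0.17230632, -0.98503954]])}
scene {'K': array([[441.69616494,   0.        , 312.02458601],
       [  0.        , 441.69616494, 241.82665496],
       [  0.        ,   0.        ,   1.        ]]), 'position': array([1.12986346, 0.59969449, 0.61889486]), 'rotation': array([[-0.7145633 ,  0.40516439, -0.57029914],
       [ 0.69956003,  0.40932017, -0.58572413],
       [-0.00387962, -0.81749545, -0.57592199]])}
0.1 {'K': array([[371.64829954,   0.        , 320.41907942],
       [  0.        , 371.64829954, 234.73093579],
       [  0.        ,   0.        ,   1.        ]]), 'tool_from_camera': array([[ 3.64171432e-05, -9.62944118e-01, -2.69700989e-01,
         6.77864400e-02],
       [ 9.99999904e-01, -8.25008260e-05,  4.29589915e-04,
         4.75734130e-04],
       [-4.35921636e-04, -2.69700979e-01,  9.62944023e-01,
        -1.17927817e-01],
       [ 0.00000000e+00,  0.00000000e+00,  0.00000000e+00,
         1.00000000e+00]])}
```

View pics/top0.png

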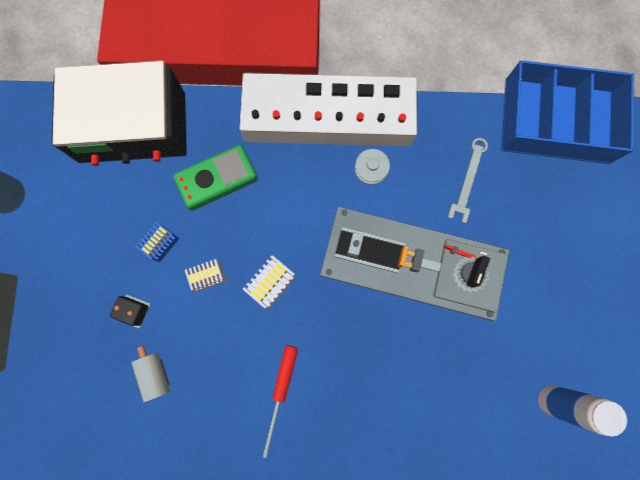

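View pics/scene0.png

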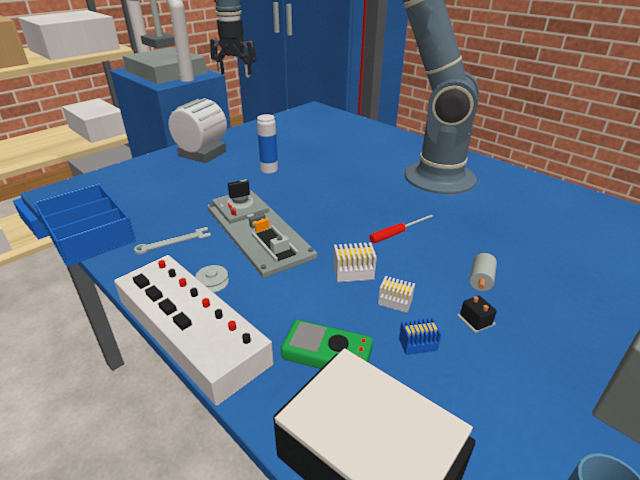

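The top view shows the silver module at about (205,275), with a larger silver one at (270,282) and a blue one at (157,242) as decoys. The clamp nest is at about (370,250), with the stop at its left end and the knob bar at (478,270). In the scene view the module is at (397,293), upright with its fins up. Next I'll measure from depth and colour.

```bash
cat > h.py <<'E'
import numpy as np,cv2
from rig import *
def cloud(n,d):
    c=camera_params(n);K=c["K"];v,u=np.mgrid[:480,:640]
    r=np.stack([(u-K[0,2])/K[0,0],(v-K[1,2])/K[1,1],np.ones(u.shape)],-1)*d[...,None]
    return r@c["rotation"].T+c["position"]
def pix2(n,uv,z):
    c=camera_params(n);K=c["K"];uv=np.atleast_2d(uv)
    r=np.c_[(uv[:,0]-K[0,2])/K[0,0],(uv[:,1]-K[1,2])/K[1,1],np.ones(len(uv))]@c["rotation"].T
    return c["position"]+r*((z-c["position"][2])/r[:,2])[:,None]
def rect(P):
    (c,s,a)=cv2.minAreaRect((P[:,:2]*1000).astype(np.float32)); b=cv2.boxPoints((c,s,a))
    e=[b[1]-b[0],b[2]-b[1]]; L=max(e,key=np.linalg.norm)
    return np.array(c)/1000,sorted(s),np.degrees(np.arctan2(L[1],L[0]))
E
python3 - <<'E'
from h import *
T=np.load("top0.npz");P=cloud("top",T["d"]);p=T["p"]
def reg(m,u0,u1,v0,v1):
    k=np.zeros(m.shape,bool);k[v0:v1,u0:u1]=m[v0:v1,u0:u1];return k
z=P[...,2]
print("table z",np.median(z[300:340,200:240]))
m=reg((z>.036)&(z<.055),180,230,255,300);print("module",m.sum(),np.median(z[m]),rect(P[m]))
m=reg((z>.036)&(z<.07),240,300,250,312);print("big",m.sum(),np.median(z[m]),rect(P[m]))
m=reg((z>.012)&(z<.024),315,515,200,325);print("plate",m.sum(),np.median(z[m]),rect(P[m]))
m=reg((z>.085)&(z<.115),440,510,240,310);print("bar",m.sum(),np.median(z[m]),rect(P[m]))
hsv=cv2.cvtColor(p,cv2.COLOR_RGB2HSV)
m=reg((hsv[...,1]>170)&(hsv[...,0]>8)&(hsv[...,0]<25),380,420,235,280);print("pad",m.sum(),rect(P[m]),P[m].mean(0))
c=cv2.resize(p[195:330,310:520],None,fx=3.8,fy=3.8,interpolation=cv2.INTER_CUBIC);cv2.imwrite("pics/clamp.png",c[:,:,::-1])
E
```

```text
table z 0.0005171573712881017
module 611 0.04485991053437921 (array([0.54709833, 0.24397746]), [40.573760986328125, 60.33001708984375], np.float32(-67.63897))
big 1024 0.06074822545439168 (array([0.53646167, 0.12226953]), [54.330848693847656, 80.94515228271484], np.float32(-38.107113))
plate 7728 0.018679790526307805 (array([ 0.58542163, -0.15176231]), [140.5743865966797, 340.34881591796875], np.float32(77.04267))
bar 303 0.09770013706062608 (array([ 0.56274274, -0.24892537]), [15.189119338989258, 53.91909408569336], np.float32(-22.47091))
pad 123 (array([ 0.5267948 , -0.05536595]), [25.8275089263916, 221.00828552246094], np.float32(-47.029972)) [ 0.58966018 -0.12200334  0.05381062]
```

View pics/clamp.png

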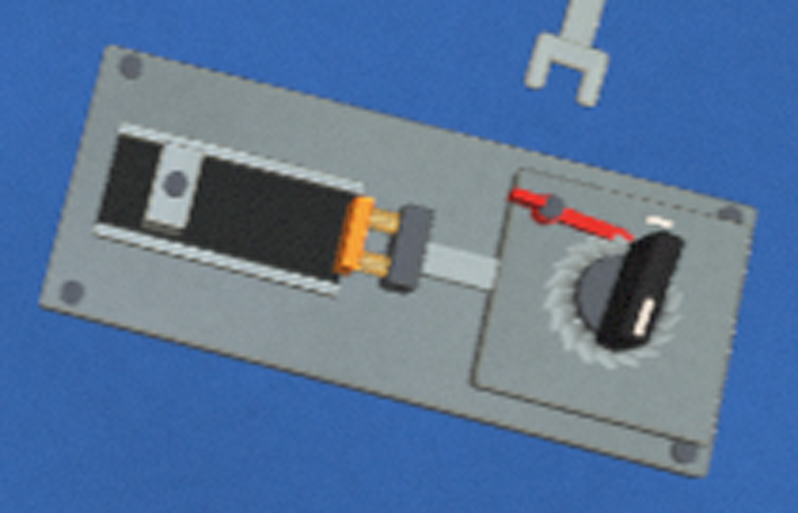

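The crop shows the stop near (175,185), the orange pad at (355,235), the red pawl tip at (620,235) and the bar at (640,290), tilted slightly clockwise of the clamp's x axis. Everything is consistent with the depth fits. Next I'll check the nest frame, the stop and the pad in clamp coordinates.

```bash
cat >> h.py <<'E'
PC=np.array([0.58542,-0.15176]);A=np.radians(77.04)
CY=np.array([np.cos(A),np.sin(A)]);CX=np.array([CY[1],-CY[0]])
NEST=PC+.0702*CY; KN=NEST-.170*CY
E
python3 - <<'E'
from h import *
for n in("top","scene"):
    T=np.load(n+"0.npz");P=cloud(n,T["d"]);p=T["p"]
    q=P[...,:2]-NEST;x=q@CX*1e3;y=q@CY*1e3;z=P[...,2]*1e3
    hsv=cv2.cvtColor(p,cv2.COLOR_RGB2HSV)
    def st(l,m):
        print(n,l,m.sum(),*[np.percentile(a[m],[1,5,50,95,99]).round(1) for a in(x,y,z)] if m.sum() else '')
    near=(abs(x)<75)&(y>-260)&(y<110)
    st("floor",near&(abs(x)<20)&(y>-42)&(y<85)&(z>10)&(z<25)&(hsv[...,2]<60))
    st("rail+",near&(x>21)&(x<33)&(y>-60)&(z>24.5)&(z<33))
    st("rail-",near&(x<-21)&(x>-33)&(y>-60)&(z>24.5)&(z<33))
    st("stop",near&(abs(x)<25)&(y>20)&(z>45)&(z<56))
    st("pad",near&(hsv[...,1]>170)&(hsv[...,0]>8)&(hsv[...,0]<25)&(y<-20)&(z>36)&(z<52))
    st("jaw",near&(abs(x)<25)&(y<-40)&(y>-80)&(z>42)&(z<55))
    st("bar",near&(y<-130)&(y>-210)&(z>90)&(z<106))
    b=near&(y<-130)&(y>-210)&(z>92)&(z<104)
    Q=np.c_[x[b],y[b]];U=np.linalg.svd(Q-Q.mean(0))[2][0];print("bar axis cw deg",-np.degrees(np.arctan(U[1]/U[0])),Q.mean(0))
E
```

```text
top floor 1024 [-19.6 -18.   -0.3  17.8  19.4] [-37.3 -33.7   9.6  75.5  79.3] [17.  18.  20.4 22.9 23.7]
top rail+ 218 [23.  23.3 26.  29.  29.5] [-40.8 -36.   16.5  77.3  81.3] [25.  25.7 28.2 30.8 32.1]
top rail- 225 [-29.9 -29.6 -27.  -24.  -23.4] [-41.3 -36.1  19.9  75.8  81.3] [24.7 25.5 28.2 30.6 31.3]
top stop 208 [-20.1 -18.9  -3.3  17.4  18.8] [40.  40.6 49.9 58.7 59.4] [45.8 48.4 50.7 54.8 55.9]
top pad 101 [-18.  -17.4  -1.6  14.8  17.1] [-48.5 -47.7 -41.5 -37.8 -37.7] [37.4 39.  49.4 51.4 51.8]
top jaw 275 [-19.8 -18.   -1.1  16.6  18.6] [-75.4 -74.1 -63.7 -41.5 -40.6] [42.3 43.1 49.7 52.9 54.1]
top bar 275 [-26.5 -24.7  -1.5  22.9  25.3] [-178.7 -176.7 -168.5 -161.  -159.8] [ 90.8  93.4  97.9 100.5 101.2]
bar axis cw deg 8.919636645406806 [  -1.04072998 -168.79490314]
scene floor 277 [-19.4 -17.5   2.4  17.5  18.9] [-40.1 -36.6  -2.4  78.   80.8] [19.9 20.4 22.  23.9 24.6]
scene rail+ 122 [23.6 23.9 27.7 30.1 30.6] [-41.4 -35.   22.5  79.6  81.5] [24.6 25.2 29.4 31.3 31.7]
scene rail- 76 [-29.2 -28.9 -24.9 -23.  -22.4] [-40.8 -37.8   6.7  79.   80.6] [24.9 25.6 29.5 32.2 32.7]
scene stop 123 [-19.9 -17.2   3.3  19.   20.3] [39.9 41.2 53.  58.9 59.8] [45.2 45.7 51.6 54.7 55.3]
scene pad 91 [-14.3 -13.5   2.8  16.9  18.5] [-59.1 -51.7 -41.  -37.7 -37.2] [36.3 36.7 44.3 51.4 51.8]
scene jaw 167 [-19.2 -17.2   2.8  18.6  19.9] [-76.3 -75.1 -62.9 -40.7 -40.2] [42.5 43.  50.2 53.3 54.3]
scene bar 123 [-24.7 -22.2   1.2  25.2  26.5] [-180.  -176.9 -166.8 -160.9 -159.9] [ 90.3  91.   97.9 101.4 102.3]
bar axis cw deg 9.414300150126097 [   1.71087917 -167.90223646]
```

Both views agree to within about 1 mm. The stop face is at y=+39.8 and the pad at −37.7, leaving 17.5 mm free. The bar sits 0.16 rad clockwise, so contact should come at about 1.62 rad and the second click after it at about 2.16. Now I'll pick and place the module.

```bash
cat >> h.py <<'E'
def R(a):  # tool down, tool y at world angle a (rad)
    y=np.array([np.cos(a),np.sin(a),0]);z=np.array([0,0,-1.]);return np.c_[np.cross(y,z),y,z]
E
python3 - <<'E'
from h import *
T=np.load("scene0.npz");P=cloud("scene",T["d"])
m=(np.linalg.norm(P[...,:2]-[.5471,.244],axis=-1)<.05)&(P[...,2]>.035)&(P[...,2]<.055)
print("scene module",m.sum(),rect(P[m]))
M=np.array([.5471,.2440])
j0=np.array(sense()["joint_pos"])
for k in(0,1):
    for l,c,a in(("pick",M,np.radians(22.4)),("place",NEST,A-np.pi/2),("knob",KN,A-.16)):
        q=inverse_kinematics([*c,.12],R(a+k*np.pi)); print(k,l,None if q is None else np.round(q,2))
E
```

```text
scene module 454 (array([0.54803632, 0.24283994]), [43.50388717651367, 60.727359771728516], np.float32(-70.53125))
0 pick [ 0.13  0.67 -0.88  1.81  0.62  0.97 -0.62]
0 place [ 0.43  0.56 -0.49  1.81  0.34  0.86 -0.45]
0 knob [ 0.77  0.59 -0.59  1.78  0.41  0.9   1.18]
1 pick [ 0.29  0.83 -1.18  1.8   0.86  1.13  2.33]
1 place [ 0.84  0.84 -1.18  1.78  0.86  1.14  2.28]
1 knob [ 0.36  0.52 -0.02  1.81  0.01  0.82 -1.62]
```

Run:
```python
from h import *
M=[.5473,.2438];a=np.radians(22.1)
def s(l):
    t=sense();print(l,round(t["time_s"],2),np.round(t["position"],4),np.round(t["wrist_force"],1),round(t["finger_gap"],4),round(t["gripper_force"],1))
command_gripper(.065,40)
movep([*M,.13],R(a));s("above")
move_l([*M,.038],feed=.12);s("down")
command_gripper(0.0,40);s("grip")
move_l([*M,.14],feed=.15);s("up")
G=NEST+.001*CY
movep([*G,.13],R(A-np.pi/2));s("over nest")
p,d=camera("top");cv2.imwrite("pics/over.png",p[150:330,250:520][:,:,::-1]);np.savez("over.npz",p=p,d=d)
p,d=camera("scene");np.savez("overs.npz",p=p,d=d)
P=cloud("scene",d);q=P[...,:2]-NEST;x=q@CX*1e3;y=q@CY*1e3;z=P[...,2]*1e3
hsv=cv2.cvtColor(p,cv2.COLOR_RGB2HSV)
m=(abs(x)<40)&(abs(y)<60)&(z>87)&(z<128);print([np.percentile(v[m],[1,5,50,95,99]).round(1) for v in(x,y,z)],m.sum())
m&=z<100;print([np.percentile(v[m],[1,5,50,95,99]).round(1) for v in(x,y,z)],m.sum())
c=cv2.resize(p[120:330,200:400],None,fx=2.8,fy=2.8);cv2.imwrite("pics/overs.png",c[:,:,::-1])
```

```text
above 3.58 [0.5479 0.2429 0.1299] [-0.1  0.5 -0.1] 0.0655 0.0
down 4.5 [0.5477 0.2443 0.0387] [ 0.8 -0.4 -0.2] 0.065 0.0
grip 4.84 [0.5479 0.2442 0.039 ] [ 0.4 -0.4  4.9] 0.0393 42.4
up 5.67 [0.5467 0.243  0.139 ] [-0.6 -0.6 -2.8] 0.0394 41.6
over nest 6.92 [ 0.6015 -0.0797  0.1302] [-0.5  0.3 -1.9] 0.0395 41.6
[array([-21. , -18.8,   9.8,  28.8,  31.5]), array([-7.7,  3.2, 31.2, 34. , 34.9]), array([ 94.5,  96.6, 113.6, 126.9, 127.6])] 328
[array([-19.2, -16.6,   7.8,  19.3,  19.8]), array([-20.9, -10.6,  31.3,  33.4,  34.4]), array([94.2, 94.4, 97.2, 99.6, 99.8])] 49
```

View pics/overs.png

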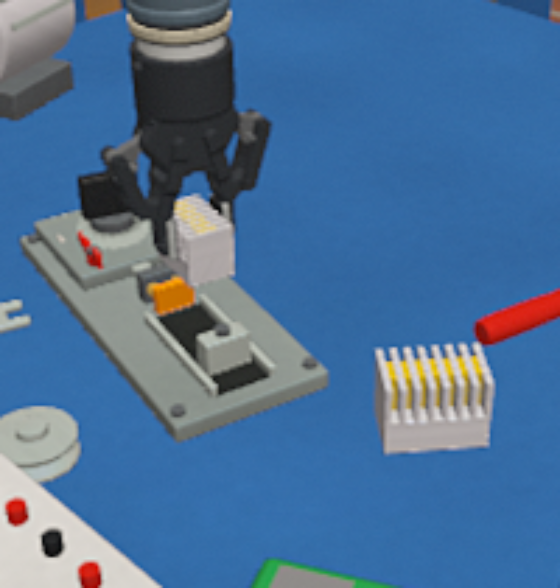

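The module hangs upright over the nest, at about (205,240) in this crop. Its end face is at y≈32 and its sides at x≈±19.5, so it is centred. I'll lower it.

Run:
```python
from h import *
def s(l):
    t=sense();q=np.array(t["position"][:2])-NEST;print(l,round(t["time_s"],2),np.round([q@CX*1e3,q@CY*1e3,t["position"][2]*1e3],1),np.round(t["wrist_force"],1),round(t["finger_gap"],4))
G=NEST+.001*CY
move_l([*G,.066],feed=.1);sleep(.2);s("low")
print(move_l([*G,.055],feed=.02,until_force=5));s("touch")
command_gripper(.056,40);sleep(.2);s("open")
move_l([*G,.15],feed=.15);s("up")
K=NEST-.169*CY
movep([*K,.16],R(A-.16+np.pi));sleep(.3);s("knob");print(np.round(sense()["joint_pos"],2))
for n in("top","scene"):
    p,d=camera(n);np.savez(n+"1.npz",p=p,d=d);P=cloud(n,d)
    q=P[...,:2]-NEST;x=q@CX*1e3;y=q@CY*1e3;z=P[...,2]*1e3
    m=(abs(x)<32)&(y>-45)&(y<36)&(z>58)&(z<75)
    print(n,m.sum(),*[np.percentile(v[m],[1,5,50,95,99]).round(1) for v in(x,y,z)])
    if n=="scene":cv2.imwrite("pics/placed.png",cv2.resize(p[120:330,200:400],None,fx=2.8,fy=2.8)[:,:,::-1])
```

```text
low 8.02 [ 0.5  1.1 66.8] [-0.3  0.1 -2.2] 0.0392
True
touch 8.44 [ 0.3  1.  59. ] [-0.9 -0.2  4.1] 0.0397
open 8.95 [-0.8  0.5 57.8] [ 0.7  0.2 -1. ] 0.0557
up 9.72 [ -0.6   0.6 149.2] [-0.4 -0.  -0.1] 0.056
knob 11.13 [   0.  -168.5  159.8] [-0.2  0.9  0.4] 0.0559
[ 0.63  0.5  -0.38  1.76  0.22  0.93 -1.8 ]
top 547 [-20.5 -18.4  -1.1  17.   19. ] [-28.2 -26.4   0.3  29.5  31.3] [59.3 61.1 65.1 67.6 68.5]
scene 315 [-20.2 -18.1   1.6  18.8  19.6] [-30.6 -27.5   3.7  29.9  31.4] [58.4 59.8 66.2 68.5 69.1]
```

View pics/placed.png

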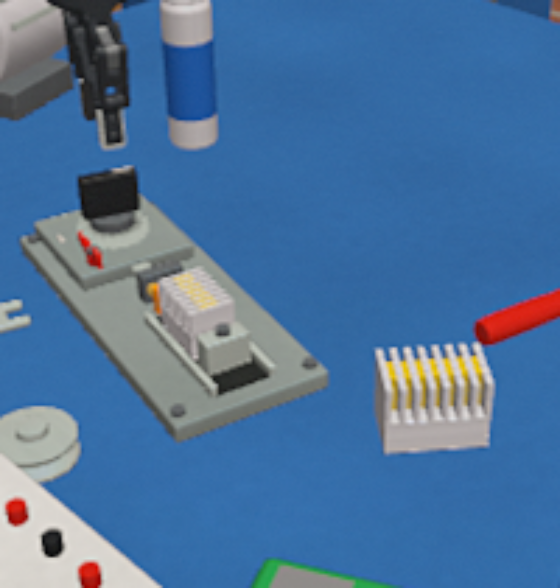

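The module sits flat between the rails, upright, with its top at about 65 mm. The next step is to grip the bar and wind, logging angle and torque.

```bash
cat >> h.py <<'E'
KG=NEST-.169*CY; ZG=.088
def th():
    y=np.array(sense()["tcp_rot"])[:,1];a=np.arctan2(y[1],y[0]); return (A+np.pi-a+np.pi)%(2*np.pi)-np.pi if False else (A+np.pi-a+.5)%(2*np.pi)-.5
def turn(lo,hi,step):
    for t in np.arange(lo,hi+1e-6,step):
        movep([*KG,ZG],R(A+np.pi-t)); sleep(.05)
        S=[sense()]; s=S[0]
        print("cmd %.3f act %.3f Tz %.3f F %s t %.2f gap %.4f"%(t,th(),s["ft_torque"][2],np.round(s["wrist_force"],1),s["time_s"],s["finger_gap"]))
E
python3 - <<'E'
from h import *
move_l([*KG,ZG],feed=.12);sleep(.2);s=sense();print(s["position"],s["wrist_force"],s["ft_torque"],th())
command_gripper(0,40);sleep(.2);s=sense();print(s["position"],s["wrist_force"],s["ft_torque"],s["finger_gap"],th())
turn(.22,1.36,.06)
print(np.round(sense()["joint_pos"],2))
E
```

```text
[ 0.56382116 -0.24828602  0.08897144] [0.80644619 0.153116   0.52359445] [-0.01067386 -0.00512309 -0.01081554] 0.1601107818901708
[ 0.56236078 -0.25037389  0.08847006] [-3.13748495 -4.16131692  4.34839962] [-0.75367421  0.62102102  0.02010266] 0.013244900473483394 0.16167697512901213
cmd 0.220 act 0.222 Tz -0.003 F [-2.3 -4.2  3.3] t 13.13 gap 0.0135
cmd 0.280 act 0.282 Tz -0.023 F [-3.9 -4.1  3.5] t 13.43 gap 0.0133
cmd 0.340 act 0.342 Tz 0.020 F [-3.  -4.6  4.2] t 13.73 gap 0.0139
cmd 0.400 act 0.401 Tz -0.140 F [-3.6 -4.1  3.8] t 14.03 gap 0.0135
cmd 0.460 act 0.461 Tz -0.013 F [-2.8 -4.3  4.5] t 14.33 gap 0.0132
cmd 0.520 act 0.521 Tz -0.056 F [-3.1 -4.4  3.9] t 14.63 gap 0.0135
cmd 0.580 act 0.581 Tz -0.061 F [-1.9 -3.8  4.4] t 14.93 gap 0.0135
cmd 0.640 act 0.640 Tz 0.021 F [-2.7 -4.9  3.7] t 15.23 gap 0.0135
cmd 0.700 act 0.700 Tz -0.025 F [-3.7 -5.3  4.4] t 15.53 gap 0.0133
cmd 0.760 act 0.761 Tz -0.115 F [-3.  -4.   4.9] t 15.83 gap 0.0133
cmd 0.820 act 0.820 Tz 0.006 F [-3.5 -4.2  4.4] t 16.13 gap 0.0133
cmd 0.880 act 0.880 Tz 0.004 F [-3.6 -5.   4.5] t 16.43 gap 0.0133
cmd 0.940 act 0.940 Tz -0.013 F [-2.7 -4.7  3.9] t 16.73 gap 0.0135
cmd 1.000 act 1.000 Tz -0.053 F [-3.  -3.7  4.2] t 17.03 gap 0.0133
cmd 1.060 act 1.060 Tz -0.024 F [-2.3 -4.3  3. ] t 17.33 gap 0.0135
cmd 1.120 act 1.119 Tz -0.015 F [-2.5 -4.6  3.5] t 17.63 gap 0.0137
cmd 1.180 act 1.179 Tz -0.029 F [-2.6 -5.2  3.4] t 17.93 gap 0.0136
cmd 1.240 act 1.239 Tz -0.045 F [-2.3 -4.8  3.8] t 18.23 gap 0.0132
cmd 1.300 act 1.299 Tz -0.026 F [-2.7 -4.9  3.4] t 18.53 gap 0.0137
cmd 1.360 act 1.359 Tz -0.003 F [-2.5 -5.5  3.9] t 18.83 gap 0.0135
[ 0.17  0.57  0.24  1.84 -0.18  0.76 -2.65]
```

j7 is at its limit after 1.2 rad, since clockwise lowers it. The torque spikes just before 0.414 and 0.763 confirm the angle zero. I'll regrip half a turn round and check the bar, jaw and module from above on the way.

```bash
cat >> h.py <<'E'
def look(n,tag):
    p,d=camera(n);np.savez(tag+n+".npz",p=p,d=d);P=cloud(n,d)
    q=P[...,:2]-NEST;x=q@CX*1e3;y=q@CY*1e3;z=P[...,2]*1e3
    hsv=cv2.cvtColor(p,cv2.COLOR_RGB2HSV)
    def st(l,m): print(n,l,m.sum(),*[np.percentile(v[m],[1,5,50,95,99]).round(1) for v in(x,y,z)] if m.sum() else '')
    near=(abs(x)<32)
    org=(hsv[...,1]>170)&(hsv[...,0]>8)&(hsv[...,0]<25)
    st("module",near&(y>-40)&(y<50)&(z>58)&(z<75))
    st("pad",near&org&(y>-60)&(y<0)&(z>36)&(z<52))
    st("jaw",near&~org&(hsv[...,2]<130)&(y<-20)&(y>-90)&(z>40)&(z<55))
    b=(abs(x)<45)&(y<-130)&(y>-210)&(z>92)&(z<104);Q=np.c_[x[b],y[b]]
    if b.sum()>50:
        U=np.linalg.svd(Q-Q.mean(0))[2][0];print(n,"bar cw rad",-np.arctan2(U[1],U[0])%np.pi,Q.mean(0),b.sum())
    return p
E
python3 - <<'E'
from h import *
command_gripper(.056);sleep(.2);print("Tz",sense()["ft_torque"],sense()["wrist_force"])
move_l([*KG,.16],feed=.2)
q=inverse_kinematics([*KG,.16],R(A-1.36));print(np.round(q,2))
movep([*KG,.16],R(A-1.36));sleep(.1)
for n in("top","scene"): p=look(n,"mid")
print(sense()["time_s"])
q=np.array(sense()["joint_pos"])
for t in(1.36,2.0,2.4):print(t,np.round(inverse_kinematics([*KG,ZG],R(A-t)),2))
E
```

```text
Tz [-0.04836093  0.03748902  0.04006553] [ 0.29097032 -0.92777221  0.32050706]
[ 0.67  0.51 -0.44  1.76  0.26  0.93  0.11]
top module 557 [-20.7 -19.1  -1.3  16.4  18.7] [-23.5 -21.8   5.7  34.3  36.1] [58.8 60.6 65.1 67.8 68.6]
top pad 39 [-18.  -17.6   0.1  15.5  16.8] [-33.8 -33.8 -30.4 -28.6 -28.4] [37.2 39.2 49.7 51.6 51.7]
top jaw 187 [-20.2 -19.6  -1.6  17.3  19.3] [-61.  -60.4 -53.1 -46.5 -23.3] [40.7 43.8 50.1 52.3 52.9]
top bar cw rad 1.3440584372519966 [  -0.7983818  -168.54750774] 254
scene module 331 [-19.9 -18.1   1.5  19.   19.8] [-25.9 -23.9   8.7  35.2  44.9] [58.2 59.  66.1 68.4 69.6]
scene pad 4 [14.  14.  14.9 16.5 16.6] [-47.5 -47.4 -46.2 -42.5 -42.1] [37.4 37.8 41.6 43.8 44. ]
scene jaw 49 [-16.3 -14.4  11.6  19.9  20. ] [-60.4 -59.7 -53.9 -48.6 -48.2] [42.2 44.  51.8 54.  54.6]
scene bar cw rad 1.3265204522881797 [   1.46533761 -167.80170974] 89
22.5667
1.36 [ 0.64  0.59 -0.41  1.81  0.31  0.8   0.06]
2.0 [ 0.54  0.57 -0.27  1.81  0.2   0.78 -0.49]
2.4 [ 0.47  0.57 -0.17  1.82  0.13  0.77 -0.83]
```

The jaw advanced 14.4 mm, which is 12 × 1.2 as expected, and the bar stayed put. The module is about 3.5 mm from the stop, so contact should come at about 1.65, inside the tooth interval 1.461 to 1.810. I'll continue with averaged torque.

```bash
cat >> h.py <<'E'
def turn2(ts):
    for t in ts:
        movep([*KG,ZG],R(A-t)); L=[]
        for _ in range(8): sleep(.03);s=sense();L.append(s["ft_torque"][2])
        y=np.array(s["tcp_rot"])[:,1]
        print("cmd %.3f act %.3f Tz %.3f +- %.3f t %.1f gap %.4f"%(t,(A-np.arctan2(y[1],y[0]))%(2*np.pi),np.mean(L),np.std(L)/8**.5,s["time_s"],s["finger_gap"]))
E
python3 - <<'E'
from h import *
move_l([*KG,ZG],feed=.12)
command_gripper(0,40);sleep(.2)
turn2([1.36,1.40,1.49,1.53,1.57,1.61,1.65,1.69,1.73,1.77,1.85,1.89,1.93,1.97,2.01,2.05])
for n in("top","scene"): look(n,"late")
E
```

```text
cmd 1.360 act 1.360 Tz -0.001 +- 0.007 t 24.5 gap 0.0139
cmd 1.400 act 1.400 Tz 0.009 +- 0.006 t 25.0 gap 0.0134
cmd 1.490 act 1.488 Tz -0.026 +- 0.016 t 25.5 gap 0.0136
cmd 1.530 act 1.528 Tz -0.007 +- 0.006 t 26.0 gap 0.0131
cmd 1.570 act 1.568 Tz -0.015 +- 0.008 t 26.6 gap 0.0135
cmd 1.610 act 1.608 Tz -0.003 +- 0.015 t 27.1 gap 0.0138
cmd 1.650 act 1.647 Tz -0.006 +- 0.011 t 27.6 gap 0.0132
cmd 1.690 act 1.687 Tz 0.001 +- 0.004 t 28.1 gap 0.0138
cmd 1.730 act 1.727 Tz -0.001 +- 0.008 t 28.6 gap 0.0137
cmd 1.770 act 1.767 Tz -0.010 +- 0.006 t 29.1 gap 0.0135
cmd 1.850 act 1.846 Tz 0.035 +- 0.009 t 29.6 gap 0.0133
cmd 1.890 act 1.886 Tz 0.062 +- 0.014 t 30.2 gap 0.0134
cmd 1.930 act 1.926 Tz 0.042 +- 0.013 t 30.7 gap 0.0135
cmd 1.970 act 1.966 Tz 0.057 +- 0.010 t 31.2 gap 0.0132
cmd 2.010 act 2.006 Tz 0.074 +- 0.008 t 31.7 gap 0.0136
cmd 2.050 act 2.046 Tz 0.106 +- 0.007 t 32.2 gap 0.0132
top module 557 [-20.6 -18.8  -1.3  16.7  18.9] [-19.8 -18.1   8.6  38.2  39.7] [58.5 60.4 64.9 67.1 68. ]
top pad 40 [-18.2 -16.4   3.2  16.   17.1] [-30.7 -30.4 -26.7 -24.9 -24.7] [36.7 37.6 49.9 51.8 51.8]
top jaw 184 [-20.2 -19.4  -1.4  16.8  18.6] [-52.9 -52.2 -45.4 -38.3 -37.9] [41.  45.1 49.9 52.7 53.4]
top bar cw rad 0.0997309517708933 [   7.26062513 -151.50427285] 74
scene module 341 [-20.3 -18.3   1.8  19.   19.9] [-22.2 -19.8  13.9  39.1  45.7] [58.4 59.2 66.1 68.7 69.2]
scene pad 2 [14.9 14.9 15.5 16.1 16.2] [-40.8 -40.7 -39.5 -38.3 -38.2] [38.4 38.5 38.9 39.3 39.3]
scene jaw 44 [-17.1 -13.7  14.4  20.3  20.7] [-53.8 -52.8 -47.6 -39.8 -39.4] [41.  43.  51.3 53.2 53.6]
scene bar cw rad 1.947692312307511 [   3.88292078 -163.69688019] 114
```

The pad's uncompressed contact works out to 1.62 rad from the images and about 1.61 from torque, with 0.5 mm of friction compression added. So pressing begins at about 1.65, the first click is 1.810 and the second is 2.159. I'll wind to 2.25, let go and check.

Run:
```python
from h import *
turn2([2.10,2.14,2.18,2.22,2.25])
# ease back onto the tooth so it isn't let go abruptly
turn2([2.20,2.165])
command_gripper(.056);sleep(.2)
move_l([*KG,.17],feed=.15)
B=KG+np.array([-.1,-.15])
movep([*B,.25],R(A-1.36));sleep(.3)
for n in("top","scene"):
    p=look(n,"end")
    r=(slice(195,330),slice(310,520)) if n=="top" else (slice(150,300),slice(190,390))
    cv2.imwrite(f"pics/end{n}.png",cv2.resize(p[r],None,fx=3.8,fy=3.8,interpolation=cv2.INTER_CUBIC)[:,:,::-1])
print(sense()["time_s"])
```

```text
cmd 2.100 act 2.096 Tz 0.101 +- 0.008 t 32.9 gap 0.0137
cmd 2.140 act 2.136 Tz 0.093 +- 0.008 t 33.4 gap 0.0135
cmd 2.180 act 2.176 Tz 0.124 +- 0.011 t 33.9 gap 0.0133
cmd 2.220 act 2.216 Tz 0.107 +- 0.007 t 34.4 gap 0.0132
cmd 2.250 act 2.246 Tz 0.131 +- 0.015 t 34.9 gap 0.0134
cmd 2.200 act 2.196 Tz 0.161 +- 0.014 t 35.4 gap 0.0133
cmd 2.165 act 2.161 Tz 0.102 +- 0.006 t 36.0 gap 0.0139
top module 557 [-20.6 -19.   -1.   16.9  18.9] [-20.  -18.    9.5  37.9  39.6] [58.3 60.7 64.9 67.5 68.5]
top pad 39 [-17.9 -17.7  -0.8  14.4  15.5] [-30.6 -30.4 -26.6 -24.8 -24.7] [36.6 38.8 50.3 51.8 52. ]
top jaw 186 [-19.9 -19.3  -0.9  17.1  18.7] [-51.4 -50.6 -43.7 -37.  -36.6] [41.4 46.  50.2 52.5 53.6]
top bar cw rad 2.160428899832365 [  -0.60299083 -168.65339093] 269
scene module 334 [-20.5 -18.3   1.6  18.7  19.5] [-21.4 -20.1  12.4  38.5  44. ] [58.4 59.7 66.3 68.5 69. ]
scene pad 1 [15.3 15.3 15.3 15.3 15.3] [-40.4 -40.4 -40.4 -40.4 -40.4] [36.9 36.9 36.9 36.9 36.9]
scene jaw 43 [-16.1 -14.   15.4  19.7  20. ] [-53.1 -51.5 -46.3 -39.2 -37.4] [40.7 41.6 50.9 53.7 54.4]
scene bar cw rad 2.187061945799528 [   2.24869082 -165.47603667] 76
38.7333
```

View pics/endtop.png

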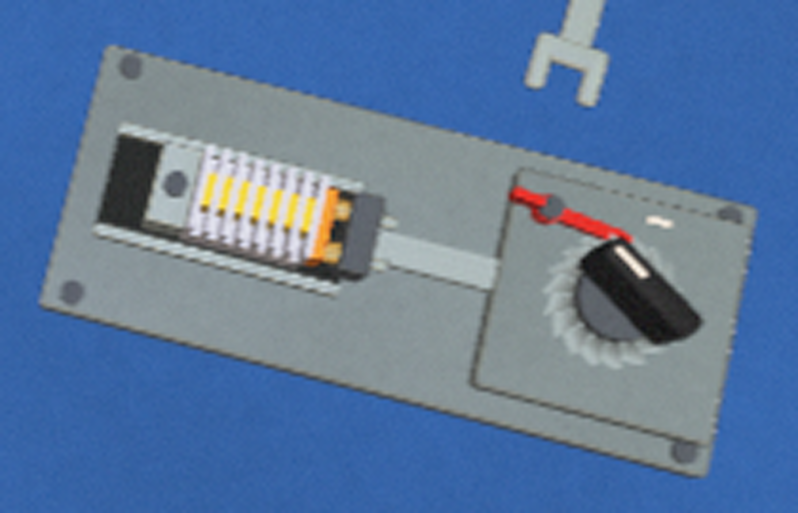

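View pics/endscene.png

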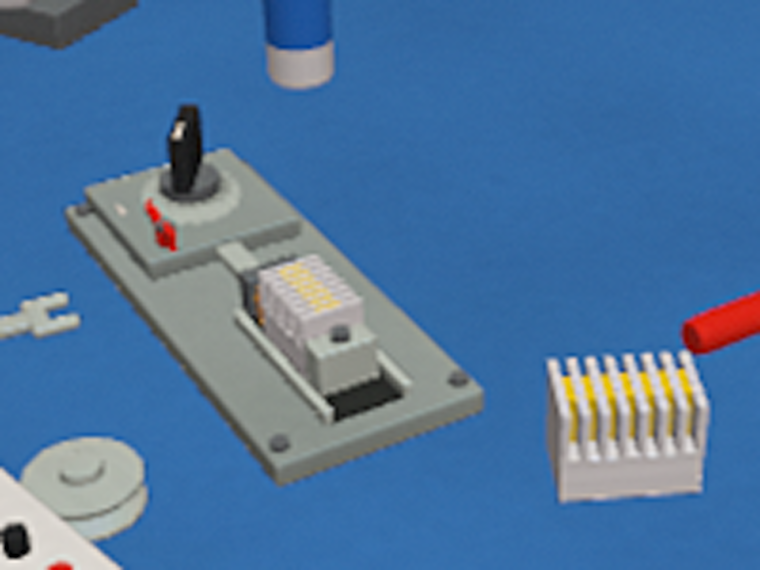

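The module is seated against the stop at (200,185). The jaw is compressed at (360,235), and the pawl tip at (625,238) is down on the wheel. The bar rests at 2.16 rad, the second click, and the robot is clear, so I'm handing in.

```bash
python3 -c "
from rig import *
print(finish_job())"
```

```text
the job is handed in; nothing more can be done
None
```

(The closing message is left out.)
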